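Put the wash things back on their own pads

ROBOT

A 7-joint arm with a two-finger parallel gripper is mounted at the origin on the work surface. World frame = base frame: x ahead of the robot, y to its left, z up, the work surface at z = 0. Lengths are in m, angles in rad, forces in N, time in s.
With the tool pointing down it reaches from about 0.35 to 0.9 m from the base axis. Payload 19.9 kg.
Tool frame: the origin (TCP) lies between the finger pads; the fingertips stand 19 mm ahead of it and the grasp point (between the pads) is the TCP; z points along the fingers, y is the line along which they close (so a half turn about z gives the same grasp; the last joint's range is limited). The gripper opens to 94 mm and grips with 3 to 60 N. Pads are 16 mm wide; open, the fingers measure 119 mm over their backs; the gripper's body (75 mm by 177 mm) begins 78 mm behind the grasp point.
Start: joints at [-1.359, 0.417, -0.01, 1.614, 0.005, 1.111, -0.053], TCP at [0.156, 0.605, 0.224] pointing down, gripper open.
Joint ranges: [-2.81, 2.81], [-0.39, 2.02], [-1.27, 1.25], [0.06, 2.57], [-1.19, 4.33], [0.19, 2], [-2.82, 2.82]. Speed limits (rad/s): [1.89, 1.89, 2.39, 2.39, 3.01, 3.01, 3.01].

INTERFACE

Orientations are given as a 3x3 rotation matrix whose columns are the frame's x, y, z axes.
In Python, from rig import robot gives the robot as it stands. Calls block until the motion is done:
- robot.move_ptp(position, orientation): joint-space move of the TCP to a pose.
- robot.move_linear(position, velocity=0.15, frame=None, threshold=None): straight line of the TCP; frame=None keeps the orientation; velocity is the mean speed in m/s. With threshold (N) it stops when the force on the tool has changed by that much, and returns True; else False.
- robot.goto_joints(angles): joint-space move.
- robot.gripper_to(opening): finger opening in m; the grip force is fixed at half the most; returns when the fingers have stopped.
- robot.pause(seconds).
- robot.ik(position, orientation): joint angles nearest the present ones, or None.
- robot.get_state(): the state.
- robot.grab_frame(name): name is "scene" or "top" or "wrist"; returns the picture (420x560x3 uint8, red, green, blue); there is no depth.
- robot.camera_info(name): a dict with "fx", "fy", "cx", "cy" (pixels), "dist" ([k1, k2, p1, p2, k3] as OpenCV has them; the pictures are not rectified), "rvec" (rotation vector, rad) and "tvec" (3), from world to camera coordinates, as OpenCV has them. Camera axes: x right, y down, z forward; pixel columns grow to the right and rows downward; lengths in m; the calibration is good to about 2 mm. A picture is of the moment at which its call begins: read the wrist's pose just before it. camera_info takes no time and is no camera call; for the wrist camera it gives the pose at the moment of the call.
A pose or a line that the arm cannot do raises robot.PlanningError and nothing moves.
- robot.sign_off(): hands the job in; it is judged then, once.
The state is a dict: "time": time; "qpos": joint angles; "joint_vel": joint speeds; "effort": joint torques, N m; "ee_pos": TCP position; "tool_rot": TCP orientation; "force": force on the tool from outside, world axes, zero at the start; "moment": the same for the moment, N m; "opening": finger opening in m; "grasp_force": force on a finger pad.
Only numpy, scipy, OpenCV 4.12 (cv2) and the standard library are available. Lean on these libraries where they do the work, as an engineer would, in place of code of your own. Each camera call takes 0.05 s, during which the arm holds its last target. There are 200 camera calls.

TASK

The wash things stand on one another's dark slate pads: the steel mug belongs on the round pad, the soap box on the short rectangular pad and the white brush on the long pad, each upright and in the middle, with the soap box and the brush lying lengthwise along their pads. Put them right, parking one of them on the empty slatted board while you swap, and never set anything on the bare dirty bench. Set things down rather than dropping them, and leave the pail, bottle and tin where they stand.

Things in the scene. Friction and masses are not known exactly. Their poses are not given: they have to be found in the camera images.
- mug: Plain steel mug, loose, about 0.16 kg: round, 64 mm outside diameter at the rim, 80 mm high, 3 mm wall, open top, one handle standing out about 36 mm on its own +y side. Starts on the short rectangular pad. Origin at the centre of its underside, z up.
- soap_box: Pale grey plastic flip-top soap box, loose, about 0.15 kg, its lid shut for good (does not open): 100 mm long (its x) with a 5 mm thumb tab at the -x end, 60 mm wide (its y), 40 mm high. Starts on the long pad. Origin at the centre of its underside, z up.
- brush: Stiff white scrubbing brush, loose, about 0.14 kg, standing on its bristles: a block 150 mm long (its x), 48 mm wide (its y), whose flat top is 45 mm above the bristle tips; the block fills the upper 22 mm, the slightly narrower rigid bristles (136 x 40 mm) the lower 24 mm. Starts on the round pad. Origin at the centre of its underside (bristle tips), z up.
- pad_round: Round dark slate pad, fixed, 130 mm diameter, flat top 12 mm above the bench; home of the mug. Origin at the centre of its underside, z up.
- pad_short: Short rectangular dark slate pad, fixed, 130 mm (its x) by 95 mm (its y), flat top 12 mm above the bench; home of the soap box. Origin at the centre of its underside, z up.
- pad_long: Long rectangular dark slate pad, fixed, 190 mm (its x) by 90 mm (its y), flat top 12 mm above the bench; home of the brush. Origin at the centre of its underside, z up.
- duckboard: Empty board of five light wooden slats, fixed, 180 mm (its x, along the slats) by 120 mm (its y), top 12 mm above the bench; the free spot for parking a thing. Origin at the centre of its underside, z up.
- pail: Turquoise pail, bystander, loose, 200 mm wide at the rim, 165 mm high, beside the work on the robot's right. Origin at the centre of its underside.
- bottle: Amber bottle with black cap, bystander, loose, 60 mm diameter, 160 mm high, beyond the pads. Origin at the centre of its underside.
- tin: Plain metal tin, bystander, loose, 72 mm diameter, 85 mm high, beyond the pads. Origin at the centre of its underside.
Things that resemble listed ones, but are neither listed nor needed, are in the scene too. Leave any turquoise look-alike of the soap_box alone. Leave any blue look-alike of the brush alone.

How it is judged:
On the way:
1. one of the three things stands on the slatted board, let go (((x of mug in the frame of duckboard between -0.09 and 0.09 m and y of mug in the frame of duckboard between -0.06 and 0.06 m and z of mug in the frame of duckboard between 0.008 and 0.016 m and contact force between mug and the fingers below 0.1 N and linear speed of mug below 0.02 m/s) or (x of soap_box in the frame of duckboard between -0.09 and 0.09 m and y of soap_box in the frame of duckboard between -0.06 and 0.06 m and z of soap_box in the frame of duckboard between 0.008 and 0.016 m and contact force between soap_box and the fingers below 0.1 N and linear speed of soap_box below 0.02 m/s) or (x of brush in the frame of duckboard between -0.09 and 0.09 m and y of brush in the frame of duckboard between -0.06 and 0.06 m and z of brush in the frame of duckboard between 0.008 and 0.016 m and contact force between brush and the fingers below 0.1 N and linear speed of brush below 0.02 m/s))), for 0.2 s.
At the end, for the whole second after the job is handed in: The mug on the round pad, the soap box on the short pad and the brush on the long pad, each upright, at rest and within 15 mm of the middle of its pad; soap box and brush lengthwise along their pads within 0.2 rad (either way round) (horizontal distance between mug and pad_round below 0.015 m and z of mug in the frame of pad_round between 0.008 and 0.016 m and angle between each of mug, soap_box, brush's own z axis and vertical below 0.1 rad and linear speed of each of mug, soap_box, brush below 0.02 m/s and horizontal distance between soap_box and pad_short below 0.015 m and z of soap_box in the frame of pad_short between 0.008 and 0.016 m and horizontal distance between brush and pad_long below 0.015 m and z of brush in the frame of pad_long between 0.008 and 0.016 m and angle between the x axis of soap_box and the x axis of pad_short, either way round below 0.2 rad and angle between the x axis of brush and the x axis of pad_long, either way round below 0.2 rad); the robot touches nothing.
It fails at once if a thing is set on the bare bench (height (world z) of any of mug, soap_box, brush below 0.006 m).
It fails at once if a thing is dropped ((contact force between mug and the fingers below 0.05 N and linear speed of mug above 0.7 m/s) or (contact force between soap_box and the fingers below 0.05 N and linear speed of soap_box above 0.7 m/s) or (contact force between brush and the fingers below 0.05 N and linear speed of brush above 0.7 m/s)).
It fails at once if the pail, bottle or tin is moved more than 30 mm (distance of any of pail, bottle, tin from where it was at the start of the episode above 0.03 m).
It also fails if it takes over 115 s, if anything falls off the work surface, if the arm or the gripper's body presses on something with over 40 N, if the wrist force passes 120 N, or if a joint passes its speed limit or range.

## Working session

There is one attempt and no reset: what is moved stays moved. The work goes in short steps, each a Python script; the robot and the scene stay as the last script left them, time stands still between calls to the robot, and variables do not carry over. Pictures are saved under pics/ and viewed, at most 14 in all, crops included, and the job is handed in when it is done.

```bash
mkdir -p pics; ls; python3 - <<'E'
from rig import robot
import cv2
for n in ("top","scene"):
    cv2.imwrite(f"pics/{n}0.png",robot.grab_frame(n)[:,:,::-1]); print(n,robot.camera_info(n))
s=robot.get_state();print(s["time"],s["tool_rot"],s["opening"])
E
```

```text
pics
top {'fx': 452.07501405590637, 'fy': 452.07501405590637, 'cx': 280.00344107134765, 'cy': 217.38644601315528, 'dist': array([0.01082353, 0.        , 0.        , 0.        , 0.        ]), 'rvec': array([ 2.15978541, -2.09696342,  0.2105523 ]), 'tvec': array([-0.15264933,  0.54729446,  1.24754923])}
scene {'fx': 386.6579195529645, 'fy': 386.6579195529645, 'cx': 280.47830326165916, 'cy': 208.30772904217216, 'dist': array([-0.00681358,  0.        ,  0.        ,  0.        ,  0.        ]), 'rvec': array([ 2.41059229,  0.63010932, -0.21828991]), 'tvec': array([-0.43335865, -0.2642571 ,  1.23899379])}
0.1 [[-9.68230705e-01  2.50058516e-01 -2.01968528e-04]
 [ 2.50058588e-01  9.68230124e-01 -1.06312027e-03]
 [-7.02902637e-05 -1.07984965e-03 -9.99999414e-01]] 0.0939374294119169
```

View pics/top0.png

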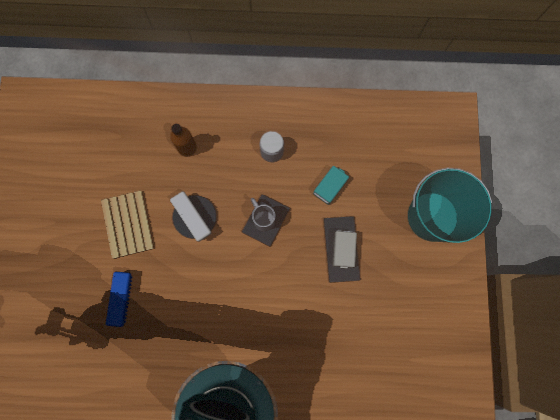

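View pics/scene0.png

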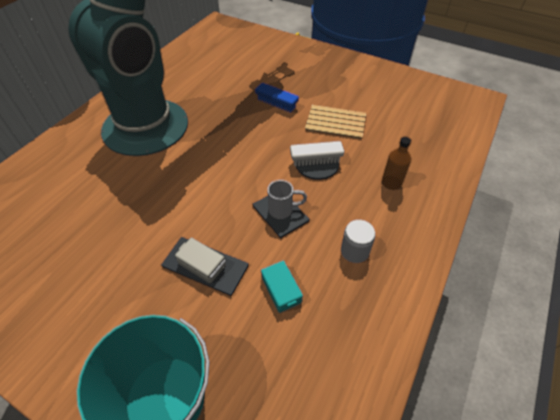

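Top view: the brush is at (190,216) on the round pad, the mug at (263,215) on the short pad, and the soap box at (344,250) on the long pad. The board is at (128,225). The look-alikes are at (331,185) and (118,298). The scene view confirms this.

```bash
cat > h.py <<'E'
from rig import robot
import cv2, numpy as np
def ray(name,px,z,info=None):
    """pixels (N,2) -> world points on plane z"""
    c=info or robot.camera_info(name)
    K=np.array([[c["fx"],0,c["cx"]],[0,c["fy"],c["cy"]],[0,0,1]])
    n=cv2.undistortPoints(np.asarray(px,float).reshape(-1,1,2),K,np.asarray(c["dist"])).reshape(-1,2)
    R=cv2.Rodrigues(np.asarray(c["rvec"]))[0]; o=-R.T@c["tvec"]
    d=np.c_[n,np.ones(len(n))]@R
    return o+d*((z-o[2])/d[:,2])[:,None]
def rect(P):
    """min-area rect of world pts: centre, long, short, angle of the long axis (deg, mod 180)"""
    (c,(w,h),a)=cv2.minAreaRect((P[:,:2]*1000).astype(np.float32))
    if w<h: w,h,a=h,w,a+90
    return np.round(np.array(c)/1000,4),round(w,1),round(h,1),round(a%180,1)
E
python3 - <<'E'
from h import *
im=robot.grab_frame("top"); hsv=cv2.cvtColor(im,cv2.COLOR_RGB2HSV)
for p in [(190,216),(205,212),(210,225),(262,232),(280,212),(335,225),(344,250),(344,235),(263,215),(253,214),(115,215),(300,300),(270,330),(240,235),(265,245)]: print(p,im[p[1],p[0]],hsv[p[1],p[0]])
cv2.imwrite("pics/c1.png",cv2.resize(im[170:290,95:370,::-1],(800,350),interpolation=cv2.INTER_CUBIC))
sat=im.max(2).astype(int)-im.min(2)
m=((sat<22)).astype(np.uint8)*255
cv2.imwrite("pics/m1.png",cv2.resize(m[170:290,95:370],(800,350),interpolation=cv2.INTER_NEAREST))
E
```

```text
(190, 216) [164 165 169] [114   8 169]
(205, 212) [44 36 35] [ 3 52 44]
(210, 225) [48 41 39] [ 7 48 48]
(262, 232) [64 57 60] [167  28  64]
(280, 212) [53 42 37] [ 9 77 53]
(335, 225) [62 58 58] [ 0 16 62]
(344, 250) [148 145 139] [ 20  16 148]
(344, 235) [148 147 140] [ 26  14 148]
(263, 215) [65 59 58] [ 4 27 65]
(253, 214) [106 103 105] [160   7 106]
(115, 215) [165 142 107] [ 18  90 165]
(300, 300) [137  95  61] [ 13 141 137]
(270, 330) [71 47 29] [ 13 151  71]
(240, 235) [140  99  65] [ 14 137 140]
(265, 245) [134  93  63] [ 13 135 134]
```

View pics/c1.png

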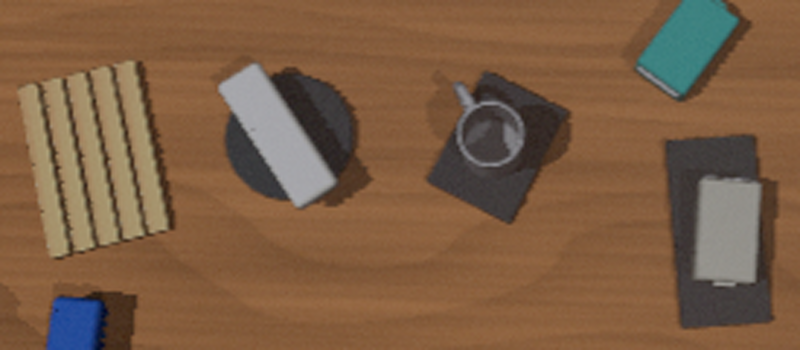

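View pics/m1.png

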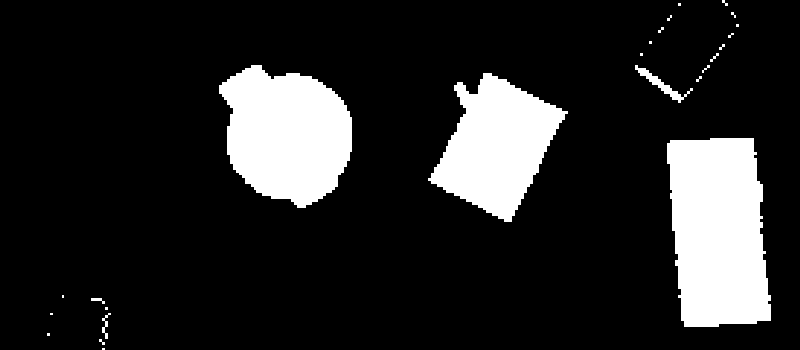

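The crop and mask show the pads segmenting cleanly by low saturation. The brush top and soap top are bright, and the mug handle points up-left in the image.

```bash
cat > m.py <<'E'
from h import *
from scipy.optimize import least_squares
def fitcircle(P):
    f=lambda q:np.hypot(P[:,0]-q[0],P[:,1]-q[1])-q[2]
    return least_squares(f,[*P[:,:2].mean(0),.05],loss="soft_l1",f_scale=.002).x
def pts(mask,box):
    x0,x1,y0,y1=box; m=np.zeros_like(mask); m[y0:y1,x0:x1]=mask[y0:y1,x0:x1]
    c=max(cv2.findContours(m,cv2.RETR_EXTERNAL,cv2.CHAIN_APPROX_NONE)[0],key=cv2.contourArea)
    return c.reshape(-1,2).astype(float)
S=4  # upsample
def masks():
    im=np.median([robot.grab_frame("top") for _ in range(3)],axis=0).astype(np.uint8)
    im=cv2.resize(im,None,fx=S,fy=S,interpolation=cv2.INTER_CUBIC)
    im=cv2.GaussianBlur(im,(5,5),0)
    sat=im.max(2).astype(int)-im.min(2); v=im.max(2)
    return im,(sat<24).astype(np.uint8),((sat<24)&(v>105)).astype(np.uint8)
def W(p,z): return ray("top",(p+.5)/S-.5,z)
def op(m,k): return cv2.morphologyEx(m,cv2.MORPH_OPEN,cv2.getStructuringElement(cv2.MORPH_ELLIPSE,(k,k)))
E
cat > m1.py <<'E'
from m import *
im,g,b=masks()
B=lambda *a:[S*x for x in a]
P=W(pts(g,B(160,230,185,250)),.012); print("round",fitcircle(P))
print("short",rect(W(pts(op(g,41),B(235,300,190,250)),.012)))
print("long",rect(W(pts(op(g&(1-cv2.dilate(b,np.ones((9,9)))),9),B(318,370,210,290)),.012)))
hsv=cv2.cvtColor(im,cv2.COLOR_RGB2HSV)
w=((im.max(2)>100)&(hsv[...,0]>14)&(hsv[...,1]<140)).astype(np.uint8); w=cv2.morphologyEx(w,cv2.MORPH_CLOSE,np.ones((17,17)))
print("board",rect(W(pts(w,B(95,160,185,265)),.012)))
print("brush",rect(W(pts(op(b,15),B(160,230,185,250)),.057)))
print("soap",rect(W(pts(op(b,25),B(318,370,220,290)),.052)))
r=(b*255); P=pts(cv2.morphologyEx(b,cv2.MORPH_CLOSE,np.ones((7,7))),B(245,280,193,235)); P=W(P,.092)
q=fitcircle(P); print("mug",q); d=np.hypot(*(P[:,:2]-q[:2]).T); k=P[d>d.max()-.006,:2].mean(0)-q[:2]
print("handle",d.max(),np.degrees(np.arctan2(k[1],k[0])))
E
python3 m1.py
```

```text
round [0.55509727 0.11779024 0.06521097]
short (array([ 0.5519, -0.0929]), 128.8, 97.3, 154.7)
long (array([ 0.4722, -0.3191]), 188.4, 90.1, 5.4)
board (array([0.5269, 0.3144]), 183.9, 123.4, 15.8)
brush (array([0.5478, 0.1219]), 148.8, 47.4, 35.8)
soap (array([ 0.466 , -0.3226]), 105.8, 59.9, 176.5)
mug [ 0.54971042 -0.08730655  0.03229235]
handle 0.05807631806813727 36.01278574992184
```

```bash
cat > act.py <<'E'
from h import *
UP=.22
def R(phi):
    y=np.array([np.cos(phi),np.sin(phi),0]); z=np.array([0,0,-1.]); return np.c_[np.cross(y,z),y,z]
def best(p,deg):
    """of the two equal closing directions, the one needing the least joint motion"""
    q0=robot.get_state()["qpos"]; c=[]
    for d in (deg,deg+180):
        q=robot.ik(p,R(np.radians(d)))
        if q is not None: c.append((np.abs(np.array(q)-q0).max(),d,q))
    c.sort(key=lambda t:t[0]); print("q",np.round(c[0][2],2)); return R(np.radians(c[0][1])),c[0][1]
def pick(xy,deg,z):
    Rm,d=best([*xy,UP],deg); robot.gripper_to(.094)
    robot.move_ptp([*xy,UP],Rm)
    robot.move_linear([*xy,z+.03],velocity=.2)
    hit=robot.move_linear([*xy,z],velocity=.06,threshold=8)
    robot.gripper_to(0); s=robot.get_state(); print("grip",hit,s["opening"],s["grasp_force"],s["ee_pos"])
    robot.move_linear([*xy,UP],velocity=.12)
    s=robot.get_state(); print("held",s["opening"],s["grasp_force"],s["time"]); return d
def place(xy,d,z):
    """d: full closing direction (deg), continuous with the grasp"""
    robot.move_linear([*xy,UP],velocity=.2,frame=R(np.radians(d)))
    robot.move_linear([*xy,z+.015],velocity=.15)
    hit=robot.move_linear([*xy,z-.002],velocity=.02,threshold=4)
    s=robot.get_state(); print("down",hit,s["ee_pos"],s["force"])
    robot.gripper_to(.094); robot.move_linear([*xy,UP],velocity=.2); print("t",robot.get_state()["time"])
E
python3 - <<'E'
from act import *
b=np.array([.5478,.1219]); d=pick(b,125.8,.045)
place([.5269,.3144],d-20,.045)
np.save("d.npy",d)
robot.move_linear([.50,.0,.35],velocity=.25) if 0 else None
cv2.imwrite("pics/s1.png",robot.grab_frame("scene")[:,:,::-1])
E
```

```text
q [-0.8   0.36  0.66  1.8  -0.25  1.07 -1.  ]
grip False 0.047680262739948076 29.988375306129456 [0.54780557 0.12187447 0.04501197]
held 0.04785180920341996 29.989552795886993 6.65
down True [0.5268008  0.31432504 0.04492435] [-1.48039503 -0.23120991  7.12157103]
t 11.575
```

View pics/s1.png

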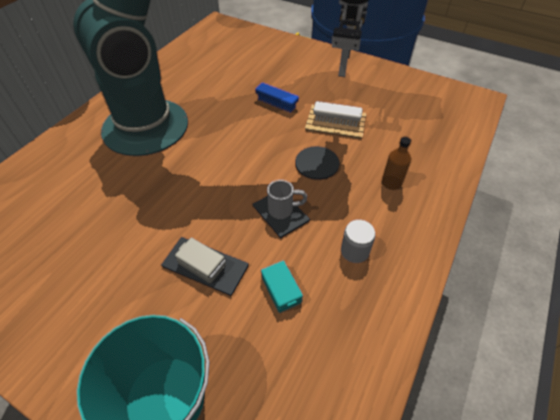

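The brush stands on the board at (337,115), released. The round pad at (318,163) is clear. Next I move the mug and then the soap box.

```bash
python3 - <<'E'
from act import *
d=pick([.5497,-.0873],126,.06)
place([.5551,.1178],d,.06)
d=pick([.4685,-.3226],86.5,.036)
place([.5519,-.0929],d-21.8,.036)
robot.move_ptp([.45,.42,.3],R(np.radians(d-21.8)))
cv2.imwrite("pics/s2.png",robot.grab_frame("scene")[:,:,::-1])
t=robot.grab_frame("top"); cv2.imwrite("pics/t2.png",cv2.resize(t[170:290,95:370,::-1],(800,350)))
E
```

```text
q [-0.53  0.39  0.8   1.81 -0.31  1.07 -0.56]
grip False 0.06246240044885006 29.87412678077817 [ 0.54975394 -0.0872936   0.06009033]
held 0.06268164788652476 29.88360987044871 16.8583
down True [0.55504496 0.11779442 0.05997757] [-1.74734691 -0.4349682   6.97300059]
t 21.4833
q [-0.29  0.58  1.17  1.79 -0.57  1.17 -0.57]
grip False 0.05975583798833923 29.999976754188538 [ 0.46855022 -0.32267879  0.03609542]
held 0.059785901233543604 30.000029951334 27.225
down True [ 0.55181156 -0.09286611  0.03593908] [-1.08207559  0.28771466  6.07055972]
t 32.3667
```

View pics/t2.png

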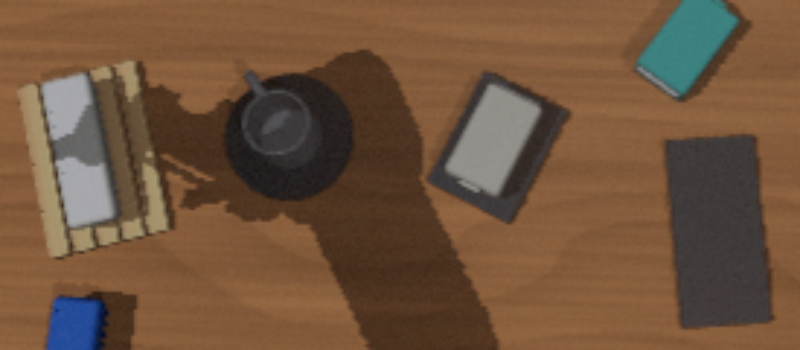

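The crop shows the mug on the round pad and the soap box along the short pad; the offsets from pad centre come from parallax. The long pad is free, so the brush goes next.

```bash
python3 - <<'E'
from act import *
import m
im,g,b=m.masks()
L=rect(m.W(m.pts(g,[4*x for x in (318,370,210,290)]),.012)); print("long",L)
d=pick([.5269,.3144],105.8,.045)
place(L[0],d+(L[3]+90-105.8),.045)
robot.move_ptp([.40,.45,.3],R(np.radians(d)))
im,g,b=m.masks(); B=lambda *a:[4*x for x in a]
print("brush",rect(m.W(m.pts(m.op(b,15),B(318,370,210,290)),.057)))
print("soap",rect(m.W(m.pts(m.op(b,25),B(235,300,190,250)),.052)))
cv2.imwrite("pics/s3.png",robot.grab_frame("scene")[:,:,::-1])
t=robot.grab_frame("top"); cv2.imwrite("pics/t3.png",cv2.resize(t[170:290,95:370,::-1],(800,350)))
E
```

```text
long (array([ 0.4722, -0.319 ]), 188.5, 90.2, 5.5)
q [-1.23  0.55  0.9   1.67 -0.46  1.15 -1.5 ]
grip False 0.04743271228200921 29.995070099830627 [0.52692176 0.3144057  0.045034  ]
held 0.04773630004066933 29.994444251060486 39.5417
down True [ 0.47210146 -0.31892294  0.04487941] [-0.59191174  1.18042986  6.39842606]
t 46.675
brush (array([ 0.4719, -0.3168]), 149.3, 48.3, 5.6)
soap (array([ 0.5488, -0.0898]), 105.0, 58.1, 154.7)
```

View pics/t3.png

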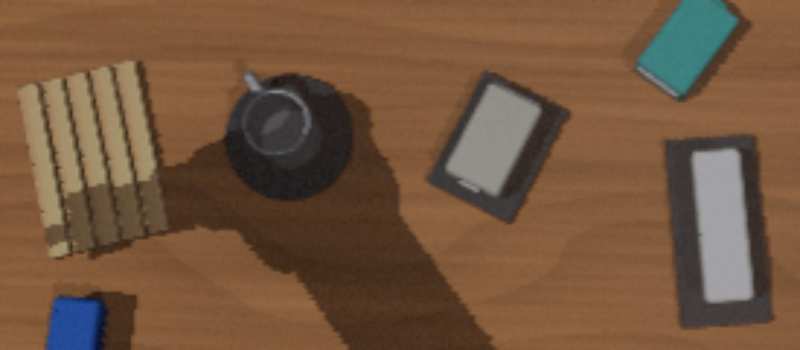

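View pics/s3.png

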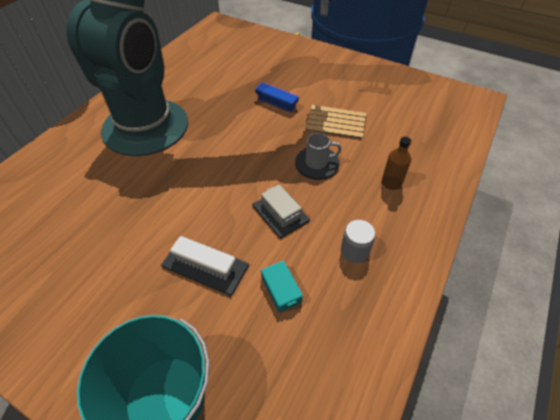

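Both views show all three things on their own pads: soap box within about 5 mm and brush within 3 mm. The mug's rim centre, at crop (276,122), gets a numeric check before I hand in.

```bash
python3 - <<'E'
from h import *
p=ray("top",[[276/800*275+95-.3,122/350*120+170-.3]],.092)[0]; e=np.hypot(p[0]-.5551,p[1]-.1178)
print(p,e)
if e<.009: print(robot.sign_off())
E
```

```text
[0.55287008 0.11593948 0.092     ] 0.0029041478825681207
the job is handed in; nothing more can be done
None
```

The job is handed in: the mug is on the round pad, the soap box on the short pad and the brush on the long pad (after parking on the board), each measured within about 5 mm of its pad's middle; I was not shown the judge's verdict.

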